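# Return the toppled bottle to its rack and close the retaining bar

## Robot

A 6-joint arm with a two-finger parallel gripper is mounted at the origin on a cart in front of the work surface, level with it; the furniture and walls round the work are solid. World frame = base frame: x ahead of the robot, y to its left, z up, the work surface at z = 0. Lengths are in mm, angles in rad, forces in N, time in s.
With the tool pointing down it reaches from about 275 to 750 mm from the base axis. Payload 10.2 kg.
Tool frame: the origin (TCP) lies between the finger pads; the fingertips stand 8 mm ahead of it and the grasp point (between the pads) lies 11 mm behind it; z points along the fingers, y is the line along which they close (so a half turn about z gives the same grasp; the last joint's range is limited). The gripper opens to 85 mm and grips with 20 to 120 N. Pads are 22 mm wide; open, the fingers measure 114 mm over their backs; the gripper's body (76 mm by 85 mm) begins 54 mm behind the grasp point. The pads swing forward as they close: fully open they stand 13 mm farther back than shut.
Start: joints at [-1.401, 0.313, 1.498, -0, 1.331, -0.223], TCP at [200.946, -485.028, 239.294] pointing down, gripper open.
Joint ranges: [-2.94, 2.94], [-0.97, 2.17], [0.19, 2.56], [-1.23, 4.37], [0.02, 3.11], [-2.88, 2.88]. Speed limits (rad/s): [2.39, 2.39, 3.01, 3.14, 3.14, 3.14].

## Interface

Orientations are given as a unit quaternion [w, x, y, z].
In Python, from rig import * gives the robot as it stands.
- The arm moves only by the shell command python3 -m handwheel 'ROWS' [FORCE]. ROWS is JSON, a list that holds one entry, the list of rows, each a list of 7 numbers: the shift along the world's x, y, z in mm, then the turn, a rotation vector about the world's x, y, z in degrees, then the opening, from -1 (shut) to 1 (fully open). A call has 1 to 8 rows; each row shifts and turns the commanded pose from where the row before left it; what a row does not reach is not made up. A row lasts 1/8 s, in which the tool goes at most 62.5 mm and 10.7 degrees, less where a joint would pass 70% of its speed; a pose out of reach is approached as far as the arm can. A call is refused whole if a number of a shift passes 62.5 or a number of a turn 10.7, either way. A call with a gripper value outside its range is refused whole. The fingers move at their own pace and stop on an object; FORCE is the grip in N (left out, the last holds). Time passes only in rows, so rows that do not move let the fingers close. It gives the time, the measured TCP pose, the force, the opening and the grip force at its end, in the units of the state.
- sense(): the state, without advancing time (a new reading comes with each control period).
- capture(name): name is "scene" or "top" or "wrist"; returns a dict with "image" (420x560x3 uint8, red, green, blue), "fx", "fy", "cx", "cy" (pixels), "rvec" (rotation vector, rad) and "tvec" (3), from world to camera coordinates, as OpenCV has them; the wrist camera has in their place "hand_eye" (4x4, takes a point from camera to tool coordinates, whose origin is the TCP and whose axes are the flange's). Camera axes: x right, y down, z forward; pixel columns grow to the right and rows downward; lengths in mm; the calibration is good to about 2 mm. A picture is of the moment at which its call begins: read the wrist's pose just before it. There is no depth.
- finish_job(): hands the job in; it is judged then, once.
The state is a dict: "time_s": time; "joints": joint angles; "dq": joint speeds; "tau": joint torques, N m; "eef_pos": TCP position; "ee_rot": TCP orientation; "force": force on the tool from outside, world axes, zero at the start; "wrist_torque": the same for the moment, N m; "grip_width": opening from 0.0 (shut) to 1.0 (fully open); "grip_force": force on a finger pad.
Only numpy, scipy, OpenCV 4.12 (cv2) and the standard library are available. Lean on these libraries where they do the work, as an engineer would, in place of code of your own. Each camera call takes 0.05 s, during which the arm holds its last target. There are 200 camera calls.

## Task

The tall bottle has been left lying on the worktop. Stand it upright on the floor of the bottle rack, midway between the squat jar and the small bottle so that there is a clear gap on both sides, and leave those two where they stand. Finish with the rack's retaining bar swung up fully closed in front of the bottles.

Things in the scene. Friction and masses are not known exactly. Their poses are not given: they have to be found in the camera images.
- tall_bottle: the tall closed bottle that lies on its side at the start: body 67 mm in diameter up to a sloping shoulder (from about z 110), cap 37 mm in diameter from z 133 to the top at z 157; weighs about 0.3 kg. Origin at the centre of its underside, its z axis runs along the bottle from underside to cap; it is round about z
- squat_jar: the squat clear jar with a wide cap standing in the rack, 63 mm in diameter, 111 mm high, origin at the centre of its underside, z up
- small_bottle: the small white bottle standing in the rack, 42 mm in diameter, 91 mm high, origin at the centre of its underside, z up
- bottle_rack: sheet-steel rack fixed to the worktop, 104 mm deep (x), 306 mm long (y), open front with the retaining bar at -x. Origin at the centre of its underside, z up. Floor at z 6 mm, lips 12 mm high front and back; end cheeks (inner faces y = +-150 mm) 52 mm high in front, 84 mm behind; two back rails along y (z 36 and 72 mm), front faces at x = +40 mm
- rack_floor (a point): centre of the rack's floor, where bottles stand; axes as the rack
- retaining_bar (a joint): angle of the U-shaped retaining bar of 7 mm rod, hinged at both end cheeks (hinge line x = -40, z = 24 mm in the rack's frame): 0 = upright, closed against its stop; grows as it leans out over the rack's front, to 1.3. Stiff hinge: stays where left, takes about 3 N at the bar to move. Closed, the rod is 76 mm clear of the back rails (75 at its sleeve)
- bar_middle (a point): middle of the retaining bar's cross rod, 50 mm from the hinge line, in a rubber sleeve 10 mm thick and 60 mm long; its y axis runs along the rod, its z axis away from the hinge
Things that resemble listed ones, but are neither listed nor needed, are in the scene too. Leave any red look-alike of the small_bottle alone.

How it is judged (in metres and radians):
On the way:
1. the tall bottle stands upright on the rack's floor (angle between tall_bottle's own z axis and vertical below 0.1 rad and z of tall_bottle in the frame of rack_floor below 0.006 m and horizontal distance between tall_bottle and rack_floor below 0.12 m), for 0.2 s.
At the end, for the whole second after the job is handed in: The tall bottle stands upright and at rest on the rack's floor between the squat jar and the small bottle, at least 3 mm clear of each; those two stand upright within 10 mm of where they were; the retaining bar is closed in front of the bottles (joint under 0.08 rad) (angle between each of tall_bottle, squat_jar, small_bottle's own z axis and vertical below 0.06 rad and z of tall_bottle in the frame of rack_floor between -0.004 and 0.004 m and x of tall_bottle in the frame of rack_floor between -0.006 and 0.012 m and horizontal distance between tall_bottle and squat_jar between 0.068 and 0.1 m and horizontal distance between tall_bottle and small_bottle between 0.0575 and 0.09 m and distance of each of squat_jar, small_bottle from where it was at the start of the episode below 0.01 m and value of joint retaining_bar below 0.08 rad and linear speed of tall_bottle below 0.02 m/s); the robot touches nothing.
It fails at once if the squat jar or the small bottle is knocked over (angle between any of squat_jar, small_bottle's own z axis and vertical above 0.5 rad).
It also fails if it takes over 48 s, if anything falls off the work surface, if the arm or the gripper's body presses on something with over 40 N, if the wrist force passes 120 N, or if a joint passes its speed limit or range.

## Working session

There is one attempt and no reset: what is moved stays moved. The work goes in short steps, Python scripts to look and compute and a shell command to move; the robot and the scene stay as the last step left them, time stands still between calls to the robot, and variables do not carry over. Pictures are saved under pics/ and viewed, at most 13 in all, crops included, and the job is handed in when it is done.

```bash
mkdir -p pics; ls; python3 - <<'E'
from rig import *
import cv2
for n in("scene","top"):
    c=capture(n); cv2.imwrite(f"pics/{n}0.png",c["image"][:,:,::-1])
    print(n,c["fx"],c["cx"],c["cy"],c["rvec"],c["tvec"])
print(sense())
E
```

```text
pics
scene 534.935879467624 283.39162830571746 212.8458462294498 [ 0.85966301 -2.52202056  1.09871206] [ 328.33876188  361.23150059 1113.80862267]
top 411.8468866446047 286.12648384349194 210.51387112296095 [ 2.14983422 -2.21439392  0.00393421] [-136.43828945  526.79677868 1040.2103389 ]
{'time_s': 0.1, 'joints': array([-1.40141361e+00,  3.13407929e-01,  1.49832223e+00,  6.72948182e-07,
        1.33099950e+00, -2.23427816e-01]), 'dq': array([ 0.00049381, -0.00058889, -0.00118377,  0.00128122,  0.00053849,
        0.00038288]), 'tau': array([ 2.44207207e-03, -4.12899435e+01, -2.60141033e+01, -1.84793257e-04,
        3.01574022e-03,  2.20915672e-05]), 'eef_pos': array([ 200.90272153, -484.81662846,  238.79982987]), 'ee_rot': array([-5.68286505e-04,  9.80774265e-01,  1.95144865e-01,  1.56872104e-05]), 'force': array([-0.43635744,  0.4635507 , -0.27735293]), 'wrist_torque': array([-0.02320864,  0.0093912 , -0.00501376]), 'grip_force': 0.0, 'grip_width': 1.003754335772014}
```

View pics/scene0.png

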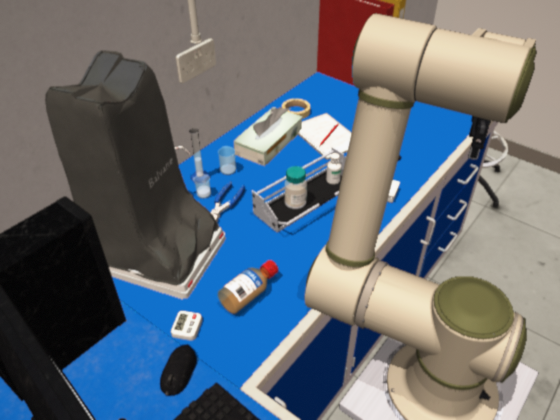

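View pics/top0.png

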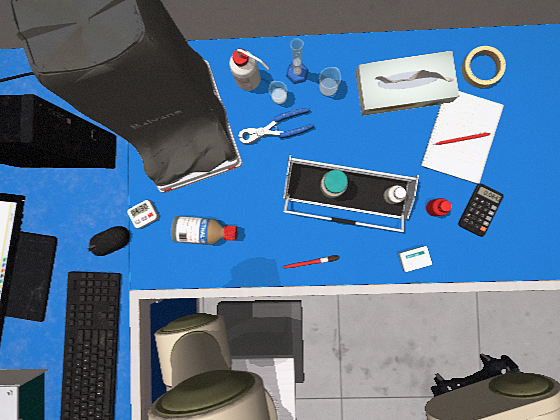

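The top view shows the amber bottle with its red cap lying at (172–238, 230). The rack is at (285–418, 157–232), with the teal-capped jar at (335,182) and the white small bottle at (397,193). The red look-alike is at (438,207), outside the rack. The other candidate for the tall bottle is the upright wash bottle at (245,70); it isn't lying down, so the amber one fits. I'll confirm in an enlarged crop.

```bash
cat > h.py <<'E'
from rig import *
import cv2, numpy as np
from scipy.spatial.transform import Rotation as R
def ray(c,u,v):
    Rm=cv2.Rodrigues(np.array(c["rvec"],float))[0]; t=np.array(c["tvec"],float).ravel()
    o=-Rm.T@t; d=Rm.T@np.array([(u-c["cx"])/c["fx"],(v-c["cy"])/c["fy"],1]); return o,d
def plane(c,u,v,z):
    o,d=ray(c,u,v); return o+d*(z-o[2])/d[2]
def proj(c,p):
    K=np.array([[c["fx"],0,c["cx"]],[0,c["fy"],c["cy"]],[0,0,1.]])
    return cv2.projectPoints(np.array(p,float).reshape(-1,1,3),np.array(c["rvec"],float),np.array(c["tvec"],float),K,None)[0].reshape(-1,2)
def crop(c,x0,y0,w,h,s,name):
    cv2.imwrite(name,cv2.resize(c["image"][y0:y0+h,x0:x0+w,::-1],None,fx=s,fy=s,interpolation=cv2.INTER_CUBIC))
E
python3 - <<'E'
from h import *
t=capture("top"); s=capture("scene")
a=cv2.resize(t["image"][145:255,160:445,::-1],None,fx=2.8,fy=2.8,interpolation=cv2.INTER_CUBIC)
b=cv2.resize(s["image"][135:245,205:405,::-1],None,fx=2.6,fy=2.6,interpolation=cv2.INTER_CUBIC)
im=np.zeros((a.shape[0]+b.shape[0],800,3),np.uint8); im[:a.shape[0],:a.shape[1]]=a; im[a.shape[0]:,:b.shape[1]]=b
cv2.imwrite("pics/c1.png",im)
hsv=cv2.cvtColor(t["image"],cv2.COLOR_RGB2HSV); blue=((hsv[...,0]>100)&(hsv[...,0]<118)&(hsv[...,1]>150)).astype(np.uint8)
m=np.zeros_like(blue); m[208:250,165:245]=1-blue[208:250,165:245]
for cnt in cv2.findContours(m,0,2)[0]:
    if cv2.contourArea(cnt)>100: print(cv2.minAreaRect(cnt),cv2.boundingRect(cnt))
print(ray(t,0,0)[0],ray(s,0,0)[0])
E
```

```text
((204.01470947265625, 229.3087921142578), (66.64926147460938, 26.536989212036133), 4.398705005645752) (171, 215, 67, 29)
[ 479.11712929 -190.38668718 1054.68833679] [ -89.10277895  651.26402366 1023.12269732]
```

View pics/c1.png

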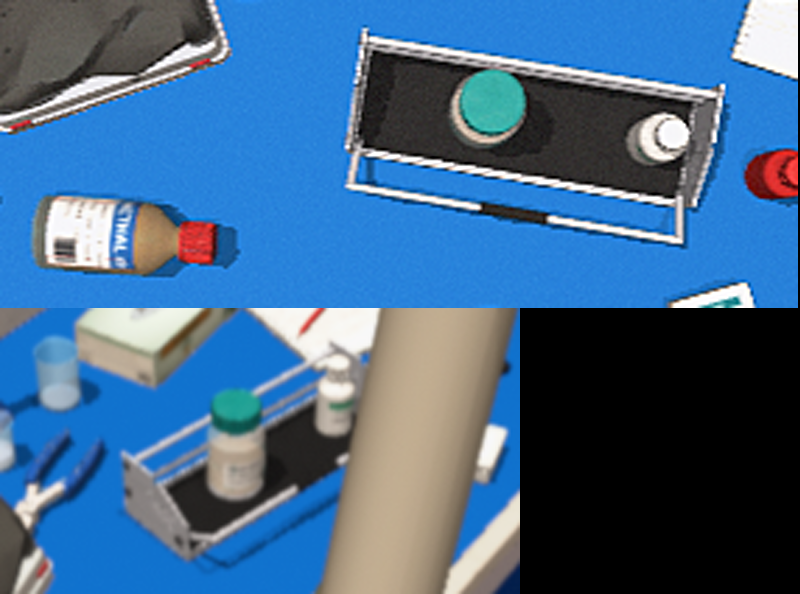

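The crop confirms it: the amber red-capped bottle lies at about (35–215, 235) in the crop. The white small bottle is in the rack at (660,135), and the red look-alike is outside it on the right at (780,175). The bar is out at the front, with its black sleeve at (514,213).

```bash
python3 - <<'E'
from h import *
t=capture("top")
P=lambda u,v,z:plane(t,160+u/2.8,145+v/2.8,z).round(1)
hsv=cv2.cvtColor(t["image"],cv2.COLOR_RGB2HSV)
def cen(m,b):
    x0,y0,x1,y1=b; k=np.zeros(m.shape,np.uint8); k[y0:y1,x0:x1]=m[y0:y1,x0:x1]
    n,l,st,c=cv2.connectedComponentsWithStats(k); i=1+np.argmax(st[1:,4]); return c[i],st[i]
h,s,v=cv2.split(hsv)
g,st=cen((h>75)&(h<95)&(s>100),(300,150,370,215)); print("jar cap",g,st,plane(t,*g,111-6))
r,st=cen(((h<8)|(h>172))&(s>150)&(v>80),(215,215,245,250)); print("red cap",r,st,plane(t,*r,33.5))
w,st=cen((s<60)&(v>200),(380,178,408,210)); print("small",w,st)
print("jar",P(492,101,111),"small top",P(672,133,91))
print("bottle base edge mid",P(35,232,33),"cap end",P(216,243,33), "shoulder",P(140,240,33))
print("bottle sides",P(85,196,33),P(81,270,33))
for n,u,vv,z in [("backL",366,40,72),("backR",720,92,72),("lipL",358,152,12),("lipR",692,203,12),("cheekLback",365,33,84),("cheekRback",721,88,84)]: print(n,P(u,vv,z))
for z in (24,35,45,60): print("bar",z,P(349,187,z),P(683,240,z),"sleeve",P(514,213,z))
E
```

```text
jar cap [335.51034483 180.9862069 ] [324 170  24  23 435] [ 583.15898878 -271.37522117  105.        ]
red cap [229.74705882 230.23529412] [224 223  13  16 170] [476.58522536 -10.97566238  33.5       ]
small [396.70621469 193.01694915] [389 186  17  16 177]
jar [ 582.3 -271.3  111. ] small top [ 552.9 -420.8   91. ]
bottle base edge mid [486.7 133.3  33. ] cap end [472.2 -29.3  33. ] shoulder [476.8  38.7  33. ]
bottle sides [517.5  87.5  33. ] [451.6  92.3  33. ]
backL [ 642.6 -168.9   72. ]
backR [ 587.8 -467.    72. ]
lipL [ 550.7 -157.3   12. ]
lipR [ 495.6 -454.9   12. ]
cheekLback [ 646.6 -168.5   84. ]
cheekRback [ 589.8 -464.5   84. ]
bar 24 [ 518.8 -148.7   24. ] [ 463.  -442.7   24. ] sleeve [ 491.2 -294.9   24. ]
bar 35 [ 518.4 -149.2   35. ] [ 463.2 -440.    35. ] sleeve [ 491.1 -293.8   35. ]
bar 45 [ 518.  -149.6   45. ] [ 463.3 -437.6   45. ] sleeve [ 491.  -292.8   45. ]
bar 60 [ 517.4 -150.2   60. ] [ 463.6 -433.9   60. ] sleeve [ 490.8 -291.3   60. ]
```

```bash
python3 -m handwheel '[[[25,38,0,0,0,5.5,1],[25,38,0,0,0,5.5,1],[25,38,0,0,0,5.5,1],[25,38,0,0,0,5.5,1],[25,38,0,0,0,5.5,1],[25,38,0,0,0,5.5,1],[25,38,0,0,0,5.5,1],[25,38,0,0,0,5.5,1]]]'; python3 -m handwheel '[[[25,38,0,0,0,6,1],[25,38,0,0,0,6,1],[25,38,0,0,0,6,1],[0,0,0,0,0,0,1],[0,0,0,0,0,0,1]]]' 
python3 - <<'E'
from h import *
s=sense(); c=capture("wrist"); print(s["time_s"],s["eef_pos"],s["ee_rot"],s["joints"]); print(c["fx"],c["cx"],c["cy"],np.array(c["hand_eye"]).round(3))
cv2.imwrite("pics/w1.png",c["image"][:,:,::-1])
E
```

```text
time_s: 1.25
eef_pos: [401.6, -179.7, 239.4]
ee_rot: [0.0, 0.835, 0.55, 0.0]
force: [0.1, -0.3, 0.3]
grip_width: 1.002
grip_force: 0.0
time_s: 1.88
eef_pos: [475.7, -67.3, 239.1]
ee_rot: [-0.0, 0.74, 0.672, -0.0]
force: [-1.1, 1.1, 0.7]
grip_width: 0.994
grip_force: 0.0
1.875 [475.6909968  -67.28315208 239.13970975] [-1.42957049e-04  7.40387864e-01  6.72179851e-01 -1.98528022e-04] [-3.84892792e-01  2.14868809e-01  1.62607437e+00 -2.42466847e-04
  1.30107935e+00 -2.88329998e-01]
302.27417040904174 283.70682936106107 210.05656162675194 [[ 1.00000e-03 -9.48000e-01 -3.19000e-01  8.13440e+01]
 [ 1.00000e+00  1.00000e-03 -0.00000e+00  7.37000e-01]
 [ 0.00000e+00 -3.19000e-01  9.48000e-01 -1.33867e+02]
 [ 0.00000e+00  0.00000e+00  0.00000e+00  1.00000e+00]]
```

View pics/w1.png

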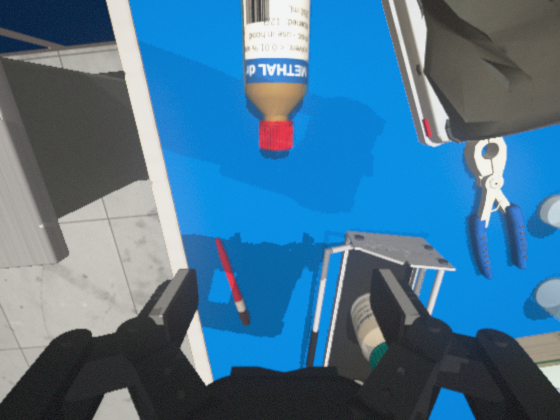

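The wrist view shows the red cap at (258–295, 121–152) with the bottle running up the image, in line with the tool. I'll locate the cap and axis on the plane z = 33.5.

```bash
cat >> h.py <<'E'
def wplane(c,s,u,v,z):
    q=s["ee_rot"]; Rt=R.from_quat([q[1],q[2],q[3],q[0]]).as_matrix(); H=np.array(c["hand_eye"])
    d=Rt@H[:3,:3]@np.array([(u-c["cx"])/c["fx"],(v-c["cy"])/c["fy"],1]); o=Rt@H[:3,3]+s["eef_pos"]
    return o+d*(z-o[2])/d[2]
E
python3 - <<'E'
from h import *
s=sense(); c=capture("wrist"); h,sa,v=cv2.split(cv2.cvtColor(c["image"],cv2.COLOR_RGB2HSV))
m=(((h<8)|(h>172))&(sa>150)&(v>80)).astype(np.uint8); m[:110]=0; m[170:]=0; m[:,:230]=0; m[:,320:]=0
x,y,w,hh=cv2.boundingRect(m); print(x,y,w,hh)
for p in [(x+w/2,y,44),(x+w/2,y+hh,33.5),(x+w/2,y+hh,20),(x,y+hh/2,33.5),(x+w,y+hh/2,33.5)]: print(wplane(c,s,*p).round(1))
nb=((h>100)&(h<125)&(sa>150)).astype(np.uint8)
for r in (5,20,40): 
    row=np.where(~((h[r]>100)&(h[r]<118)&(sa[r]>190)))[0]; row=row[(row>225)&(row<330)]; print(r,row.min(),row.max(),wplane(c,s,(row.min()+row.max()+1)/2,r,33.5).round(1),wplane(c,s,row.min(),r,33.5).round(1),wplane(c,s,row.max()+1,r,33.5).round(1))
E
```

```text
261 121 33 29
[476.4   1.2  44. ]
[473.  -29.9  33.5]
[472.5 -31.6  20. ]
[456.6 -12.5  33.5]
[492.6 -16.   33.5]
5 242 312 [487.2 107.7  33.5] [453.2 111.1  33.5] [521.3 104.4  33.5]
20 243 311 [485.9  95.2  33.5] [452.4  98.5  33.5] [519.5  91.9  33.5]
40 244 311 [484.7  77.9  33.5] [450.9  81.2  33.5] [518.4  74.6  33.5]
```

```bash
python3 -m handwheel '[[[-2,1,-43,9.95,-1,0,0.4],[-2,2,-43,9.95,-1,0,0.4],[-2,2,-43,9.95,-1,0,0.4],[0,0,0,0,0,0,0.4],[0,0,0,0,0,0,0.4]]]' 60; python3 - <<'E'
from h import *
s=sense(); c=capture("wrist"); h,sa,v=cv2.split(cv2.cvtColor(c["image"],cv2.COLOR_RGB2HSV)); print(s["eef_pos"],s["ee_rot"],s["joints"])
q=s["ee_rot"]; M=R.from_quat([q[1],q[2],q[3],q[0]]).as_matrix(); print(M.round(3))
m=(((h<8)|(h>172))&(sa>150)&(v>80)).astype(np.uint8); n,l,st,ce=cv2.connectedComponentsWithStats(m); i=1+np.argmax(st[1:,4]); print(st[i])
x,y,w,hh=st[i,:4]
for p in [(x+w/2,y,44),(x+w/2,y+hh,33.5),(x+w/2,y+hh,20),(x,y+hh/2,33.5),(x+w,y+hh/2,33.5)]: print(wplane(c,s,*p).round(1))
cv2.imwrite("pics/w2.png",c["image"][:,:,::-1])
E
```

```text
time_s: 2.6
eef_pos: [470.5, -62.7, 111.9]
ee_rot: [-0.171, 0.715, 0.65, 0.192]
force: [0.3, -0.3, 1.0]
grip_width: 0.7
grip_force: 0.0
[470.53264243 -62.68854538 111.86139041] [-0.1712723   0.71531648  0.6498302   0.19159553] [-0.62158731  0.44052794  1.78092215  0.47490723  1.23437935 -0.75685554]
[[ 0.082  0.995  0.052]
 [ 0.864 -0.097  0.494]
 [ 0.497  0.004 -0.868]]
[ 258  188   45   40 1672]
[475.3   2.4  44. ]
[472.4 -27.   33.5]
[472.5 -25.1  20. ]
[456.2  -9.3  33.5]
[491.7 -12.7  33.5]
```

```bash
python3 -m handwheel '[[[1.5,16,-27,0,0,0,0.4],[1.5,16,-27,0,0,0,0.4],[1.3,14,-23.5,0,0,0,0.4],[0,0,0,0,0,0,0.4]]]' && python3 -m handwheel '[[[0,0,0,0,0,0,-1],[0,0,0,0,0,0,-1],[0,0,0,0,0,0,-1],[0,0,0,0,0,0,-1],[0,0,0,0,0,0,-1],[0,0,0,0,0,0,-1]]]' 100; python3 - <<'E'
from h import *
c=capture("wrist"); crop(c,130,60,300,225,2,"pics/w3.png")
E
```

```text
time_s: 3.15
eef_pos: [474.4, -15.0, 33.6]
ee_rot: [-0.173, 0.714, 0.651, 0.192]
force: [0.2, -0.1, 1.0]
grip_width: 0.704
grip_force: 0.0
time_s: 3.9
eef_pos: [475.1, -17.0, 34.1]
ee_rot: [-0.172, 0.715, 0.65, 0.193]
force: [-0.6, -2.5, 6.6]
grip_width: 0.386
grip_force: 98.7
```

View pics/w3.png

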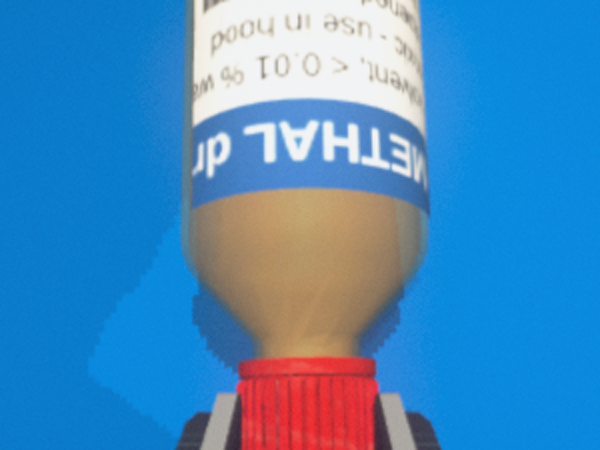

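Both pads are seated on the red cap, at (240–375, 360–450) in the crop. Next I lift and rotate the bottle upright.

```bash
python3 -m handwheel '[[[0,0,15,0,0,0,-1],[0,0,25,0,0,0,-1],[0,0,25,-9,0.9,0,-1],[0,0,25,-9,0.9,0,-1],[0,0,25,-9,0.9,0,-1],[0,0,25,-9,0.9,0,-1],[0,0,25,-9,0.9,0,-1],[0,0,25,-9,0.9,0,-1]]]'; python3 -m handwheel '[[[0,-10,10,-9,0.9,0,-1],[0,-10,10,-9,0.9,0,-1],[0,-10,10,-9,0.9,0,-1],[0,-10,0,-9,0.9,0,-1],[0,0,0,0,0,0,-1],[0,0,0,0,0,0,-1]]]' ; python3 - <<'E'
from h import *
s=sense(); print(s["joints"].round(2)); q=s["ee_rot"]; print(R.from_quat([q[1],q[2],q[3],q[0]]).as_matrix().round(3))
t=capture("top"); sc=capture("scene"); w=capture("wrist")
a=t["image"][140:300,150:350]; b=sc["image"][100:320,190:400]; k=w["image"]
im=np.zeros((600,800,3),np.uint8)
a=cv2.resize(a,(400,320)); b=cv2.resize(b,(400,419)); k=cv2.resize(k,(400,280))
im[:320,:400]=a; im[:419,400:]=b; im[320:600,:400]=k; cv2.imwrite("pics/u1.png",im[:,:,::-1])
E
```

```text
time_s: 4.95
eef_pos: [473.8, -16.1, 225.0]
ee_rot: [0.143, 0.724, 0.656, -0.157]
force: [-0.7, -0.3, -5.2]
grip_width: 0.384
grip_force: 99.8
time_s: 5.7
eef_pos: [474.3, -56.0, 253.5]
ee_rot: [0.337, 0.641, 0.581, -0.372]
force: [0.3, 0.3, -3.2]
grip_width: 0.384
grip_force: 100.2
[ 0.08  0.42  1.66 -1.03  1.47  0.52]
[[ 0.048  0.995 -0.086]
 [ 0.494 -0.098 -0.864]
 [-0.868 -0.001 -0.496]]
```

View pics/u1.png

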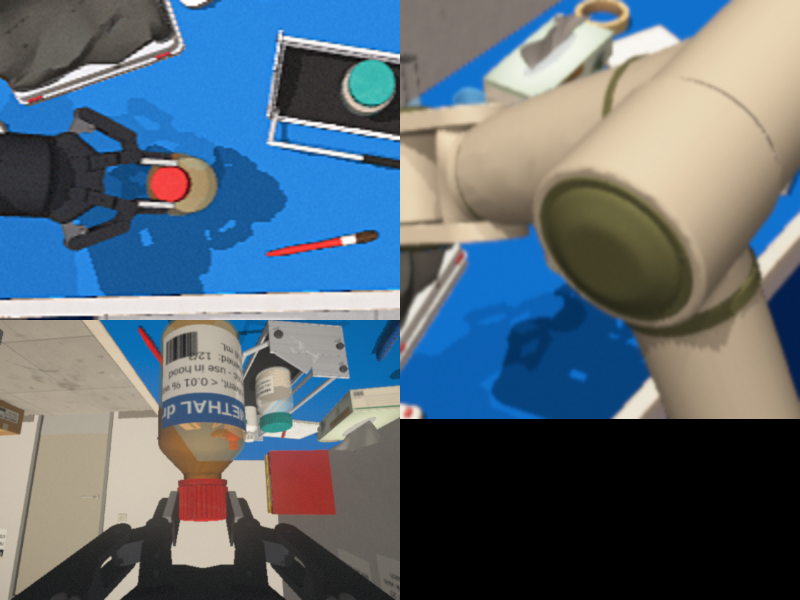

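The bottle hangs upright with no visible droop: in the top panel the cap is at (168,184), in line with the body. I'll go around the front of the rack, yaw, and then move over the slot.

```bash
python3 -m handwheel '[[[0,-42,0,0,0,8.5,-1],[0,-42,0,0,0,8.5,-1],[0,-42,0,0,0,8.5,-1],[0,-42,0,0,0,8.5,-1],[0,-42,0,0,0,8.5,-1],[0,-42,0,0,0,8.5,-1],[0,-42,0,0,0,8.5,-1],[0,0,0,0,0,0,-1]]]'; python3 -m handwheel '[[[23,0,0,0,0,0,-1],[24,0,0,0,0,0,-1],[24,0,0,0,0,0,-1],[24,0,0,0,0,0,-1],[0,0,0,0,0,0,-1],[0,0,0,0,0,0,-1]]]' ; python3 - <<'E'
from h import *
s=sense(); print(s["joints"].round(2),s["eef_pos"]); q=s["ee_rot"]; M=R.from_quat([q[1],q[2],q[3],q[0]]).as_matrix();print(M.round(3))
t=capture("top"); sc=capture("scene"); e=s["eef_pos"]
print("cap top",proj(t,e+[0,0,10]),"shoulder ctr",proj(t,e-[0,0,37]),"base ctr",proj(t,e-[0,0,147]))
print("scene cap",proj(sc,e+[0,0,10]),"base",proj(sc,e-[0,0,147]))
a=cv2.resize(t["image"][140:260,270:440],None,fx=2.35,fy=2.35); b=cv2.resize(sc["image"][90:250,230:430],None,fx=2,fy=2)
im=np.zeros((330,800,3),np.uint8); im[:a.shape[0],:a.shape[1]]=a; im[:b.shape[0],400:]=b; cv2.imwrite("pics/u2.png",im[:,:,::-1])
E
```

```text
time_s: 6.85
eef_pos: [477.0, -269.9, 268.1]
ee_rot: [0.398, 0.37, 0.819, -0.187]
force: [0.3, -0.0, -4.5]
grip_width: 0.384
grip_force: 100.8
time_s: 7.6
eef_pos: [572.5, -268.6, 267.7]
ee_rot: [0.398, 0.369, 0.819, -0.186]
force: [-0.7, -0.8, -3.3]
grip_width: 0.378
grip_force: 100.9
[-0.52  0.24  1.78 -0.85  0.36 -0.55] [ 572.45330308 -268.57193262  267.69370658]
[[-0.411  0.752  0.515]
 [ 0.456  0.659 -0.598]
 [-0.789 -0.011 -0.614]]
cap top [[341.70576368 176.44173264]] shoulder ctr [[339.42922123 179.33012405]] base ctr [[334.99580858 184.95507125]]
scene cap [[299.02357583 122.87612622]] base [[297.91782565 172.14648045]]
```

View pics/u2.png

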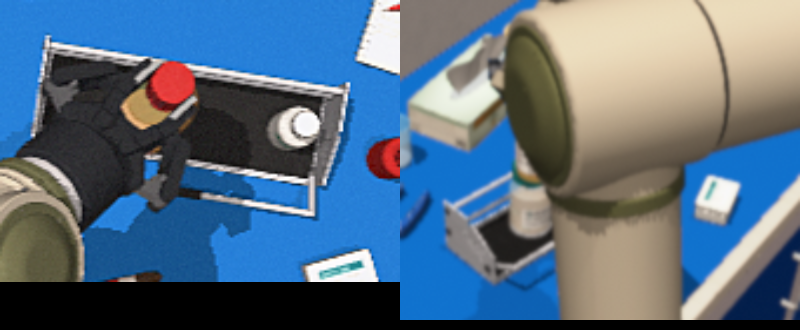

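The last move was speed-limited, so the arm stopped short in y and the bottle is hanging just above the jar. The jar still looks upright in the scene panel (530,200). I'll raise it first and then work out the correction.

```bash
python3 -m handwheel '[[[0,0,15,0,0,0,-1],[0,0,20,0,0,0,-1],[0,0,0,0,0,0,-1]]]'; cat >> h.py <<'E'
def Mof(s):
    q=s["ee_rot"]; return R.from_quat([q[1],q[2],q[3],q[0]]).as_matrix()
M0=R.from_quat([.715,.65,.193,-.172]).as_matrix(); bt=M0.T@np.array([-.104,-.9946,0])
def axis(s): return Mof(s)@bt
def fix(s):
    a=axis(s); v=np.cross(a,[0,0,1]); return np.degrees(v/np.linalg.norm(v)*np.arccos(a[2]))
E
python3 - <<'E'
from h import *
s=sense(); print(s["eef_pos"],s["joints"].round(3),axis(s),fix(s),Mof(s)[:,2])
E
```

```text
time_s: 8.07
eef_pos: [572.8, -269.2, 304.5]
ee_rot: [0.399, 0.369, 0.818, -0.186]
force: [-0.5, 0.5, -4.1]
grip_width: 0.381
grip_force: 100.8
[ 572.76129944 -269.22648274  304.52837832] [-0.52   0.201  1.727 -0.701  0.42  -0.715] [ 0.09046652 -0.10010371  0.99087851] [-5.7458829  -5.19271508  0.        ] [ 0.51650777 -0.59926207 -0.61164098]
```

```bash
python3 -m handwheel '[[[0,-14,0,-1,-0.9,0,-1],[0,-14,0,-1,-0.9,0,-1],[0,-14,0,-1,-0.9,0,-1],[0,-14,0,-1,-0.9,0,-1],[0,-13,0,-1,-0.9,0,-1],[-3,-13,0,-0.7,-0.7,0,-1],[0,0,0,0,0,0,-1],[0,0,0,0,0,0,-1]]]'; python3 - <<'E'
from h import *
s=sense(); print(s["eef_pos"],s["joints"].round(3),axis(s),fix(s),Mof(s)[:,2])
t=capture("top"); h,sa,v=cv2.split(cv2.cvtColor(t["image"],cv2.COLOR_RGB2HSV))
m=(((h<8)|(h>172))&(sa>150)&(v>80)).astype(np.uint8); m[:,420:]=0; m[250:]=0; m[:100]=0;m[:,:280]=0
n,l,st,ce=cv2.connectedComponentsWithStats(m); i=1+np.argmax(st[1:,4]); print(st[i],ce[i], plane(t,*ce[i],s["eef_pos"][2]+8))
g=((h>75)&(h<95)&(sa>100)).astype(np.uint8); g[:,:300]=0;g[:,370:]=0;g[215:]=0;g[:150]=0
n,l,st,ce=cv2.connectedComponentsWithStats(g); print(st[1:],ce[1:])
crop(t,270,130,200,150,4,"pics/u3.png")
E
```

```text
time_s: 9.07
eef_pos: [569.8, -350.5, 302.2]
ee_rot: [0.452, 0.357, 0.79, -0.209]
force: [-0.9, 0.0, -4.0]
grip_width: 0.382
grip_force: 100.9
[ 569.76837569 -350.52134029  302.23469292] [-0.665  0.251  1.745 -0.99   0.199 -0.501] [ 0.00353927 -0.00332421  1.00001079] [nan nan nan] [ 0.56569365 -0.65304204 -0.50351444]
[378 163  23  22 335] [389.51940299 173.37910448] [ 571.2067453  -351.11596392  310.23469292]
[[324 170  15  23 220]
 [349 175   1   1   1]
 [345 181   3   4   9]] [[330.86818182 181.93181818]
 [349.         175.        ]
 [346.11111111 182.33333333]]h.py:23: RuntimeWarning: invalid value encountered in arccos
  a=axis(s); v=np.cross(a,[0,0,1]); return np.degrees(v/np.linalg.norm(v)*np.arccos(a[2]))
```

View pics/u3.png

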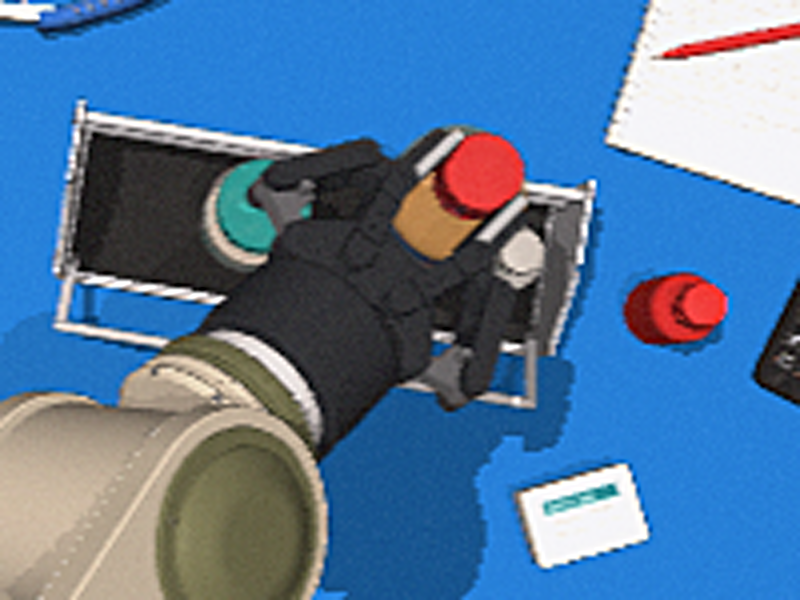

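The jar and small bottle are unmoved (teal cap still at column 324, row 170), and the red cap is centred between them at (483,172) in the crop. Lowering now.

```bash
python3 -m handwheel '[[[-1,0,-18,0,0,0,-1],[0,0,-18,0,0,0,-1],[0,0,-18,0,0,0,-1],[0,0,-18,0,0,0,-1],[0,0,-18,0,0,0,-1],[0,0,-18,0,0,0,-1],[0,0,0,0,0,0,-1],[0,0,0,0,0,0,-1]]]'; python3 - <<'E'
from h import *
s=sense(); print(s["eef_pos"],s["joints"].round(3),axis(s).round(4),Mof(s)[:,2])
E
```

```text
time_s: 10.12
eef_pos: [575.9, -361.6, 231.3]
ee_rot: [0.428, 0.36, 0.806, -0.192]
force: [-0.1, -0.1, -4.0]
grip_width: 0.381
grip_force: 100.9
[ 575.9194663  -361.58336502  231.32199169] [-0.685  0.361  1.764 -1.232  0.139 -0.255] [ 0.0429 -0.0574  0.9975] [ 0.55142322 -0.61841775 -0.5599035 ]
```

```bash
python3 -m handwheel '[[[-1,2,20,0,0,0,-1],[-1,2,20,0,0,0,-1],[-1,2,20,0,0,0,-1],[-1,2,20,0,0,0,-1],[0,0,20,0,0,0,-1],[0,0,0,0,0,0,-1]]]';  python3 -m handwheel '[[[0,0,0,0,0,2.5,-1],[0,0,0,0,0,2.5,-1],[0,0,0,0,0,2.5,-1],[0,0,0,0,0,2.5,-1],[0,0,0,0,0,2.5,-1],[0,0,0,0,0,2.5,-1],[0,0,0,0,0,2.5,-1],[0,0,0,0,0,2.5,-1]]]'; python3 - <<'E'
from h import *
s=sense(); print(s["eef_pos"],s["joints"].round(3),axis(s).round(4),Mof(s)[:,2])
E
```

```text
time_s: 10.88
eef_pos: [572.0, -353.6, 333.0]
ee_rot: [0.429, 0.36, 0.806, -0.193]
force: [-0.2, 0.3, -3.8]
grip_width: 0.382
grip_force: 100.9
time_s: 11.88
eef_pos: [571.4, -353.4, 329.3]
ee_rot: [0.453, 0.215, 0.857, -0.115]
force: [-0.6, 0.6, -3.2]
grip_width: 0.379
grip_force: 100.9
[ 571.39251149 -353.40861452  329.31734325] [-0.832  0.203  1.69   0.764  0.409 -2.49 ] [ 0.0627 -0.0405  0.9972] [ 0.72843018 -0.39121573 -0.56244086]
```

The wrist runs into its j4/j6 limits with this grasp at the rack. The better plan is to stand the bottle on the open worktop and regrasp the cap from straight above.

```bash
python3 -m handwheel '[[[0,3,0,0,0,-2.5,-1],[0,3,0,0,0,-2.5,-1],[0,3,0,0,0,-2.5,-1],[0,3,0,0,0,-2.5,-1],[0,3,0,0,0,-2.5,-1],[0,3,0,0,0,-2.5,-1],[0,3,0,0,0,-2.5,-1],[0,3,0,0,0,-2.5,-1]]]';  python3 -m handwheel '[[[-10,22,0,0,0,-5,-1],[-10,22,0,0,0,-5,-1],[-10,22,0,0,0,-5,-1],[-10,22,0,0,0,-5,-1],[-10,22,0,0,0,-5,-1],[-10,22,0,0,0,-5,-1],[-10,22,0,0,0,-5,-1],[0,0,0,0,0,0,-1]]]'; python3 - <<'E'
from h import *
s=sense(); print(s["eef_pos"],s["joints"].round(3),axis(s).round(4),fix(s),Mof(s)[:,2])
E
```

```text
time_s: 12.88
eef_pos: [571.5, -329.3, 329.5]
ee_rot: [0.427, 0.361, 0.806, -0.193]
force: [0.4, -0.1, -3.6]
grip_width: 0.385
grip_force: 100.9
time_s: 13.88
eef_pos: [503.8, -176.9, 329.3]
ee_rot: [0.351, 0.582, 0.665, -0.308]
force: [0.2, -0.0, -3.5]
grip_width: 0.384
grip_force: 100.9
[ 503.77532994 -176.87193893  329.34606594] [-0.192  0.224  1.663 -1.046  1.132  0.094] [ 0.0039 -0.0754  0.9972] [-4.30623778 -0.22516069  0.        ] [ 0.1085594  -0.81920929 -0.5631261 ]
```

```bash
python3 -m handwheel '[[[-6,18,0,-0.9,0,-3,-1],[-6,18,0,-0.9,0,-3,-1],[-6,17,0,-0.9,0,-3,-1],[-6,17,0,-0.8,0,-3,-1],[-6,17,-20,-0.8,0,-1,-1],[0,0,-20,0,0,0,-1],[0,0,-20,0,0,0,-1],[0,0,-20,0,0,0,-1]]]';  python3 -m handwheel '[[[0,0,-20,0,0,0,-1],[0,0,-20,0,0,0,-1],[0,0,-20,0,0,0,-1],[0,0,-20,0,0,0,-1],[0,0,-8,0,0,0,-1],[0,0,0,0,0,0,-1],[0,0,0,0,0,0,-1]]]'; python3 - <<'E'
from h import *
s=sense(); print(s["eef_pos"],s["joints"].round(3),axis(s).round(4),fix(s),Mof(s)[:,2])
E
```

```text
time_s: 14.88
eef_pos: [473.6, -91.7, 249.1]
ee_rot: [0.336, 0.641, 0.583, -0.37]
force: [0.2, 0.5, -4.4]
grip_width: 0.384
grip_force: 100.9
time_s: 15.75
eef_pos: [473.6, -91.2, 162.9]
ee_rot: [0.336, 0.641, 0.582, -0.37]
force: [-0.1, 0.4, -3.6]
grip_width: 0.381
grip_force: 100.9
[473.58557302 -91.19344583 162.85320717] [ 0.012  0.535  1.76  -1.102  1.307  0.689] [-7.e-03  3.e-04  1.e+00] [ 0.00451577  0.11705005 -0.        ] [-0.08369806 -0.86214419 -0.49970194]
```

Now I step down until contact.

```bash
python3 -m handwheel '[[[0,0,-5,0,0,0,-1],[0,0,-5,0,0,0,-1],[0,0,0,0,0,0,-1]]]';python3 -m handwheel '[[[0,0,-2,0,0,0,-1],[0,0,-2,0,0,0,-1],[0,0,0,0,0,0,-1]]]'; python3 -m handwheel '[[[0,0,-2,0,0,0,-1],[0,0,0,0,0,0,-1]]]'
```

```text
time_s: 16.12
eef_pos: [473.1, -91.1, 151.8]
ee_rot: [0.335, 0.641, 0.583, -0.371]
force: [0.1, -0.3, -4.4]
grip_width: 0.382
grip_force: 100.9
time_s: 16.5
eef_pos: [473.1, -91.1, 148.1]
ee_rot: [0.335, 0.641, 0.582, -0.371]
force: [0.1, -0.7, -4.4]
grip_width: 0.38
grip_force: 100.9
time_s: 16.75
eef_pos: [473.3, -91.3, 147.2]
ee_rot: [0.336, 0.641, 0.582, -0.371]
force: [-1.9, 0.8, 5.4]
grip_width: 0.381
grip_force: 101.7
```

```bash
python3 -m handwheel '[[[0,0,0,0,0,0,0.3],[0,0,0,0,0,0,0.3],[0,0,0,0,0,0,0.3],[1,9,5,0,0,0,0.3],[1.5,17,10,0,0,0,0.3],[1.5,17,10,0,0,0,0.3],[1.5,17,10,0,0,0,0.3],[0,0,30,0,0,0,0.3]]]'; python3 -m handwheel '[[[0,-5,30,9.9,-1,0,0.3],[0,-10,30,9.9,-1,0,0.3],[0,-10,0,9.9,-1,0,0.3],[0,-15,0,9.9,-1,0,0.3],[-3,-10,0,9.9,-1,0,0.3],[-3,-10,0,9.9,-1,0,0.3],[0,0,0,0,0,0,0.3],[0,0,0,0,0,0,0.3]]]';python3 - <<'E'
from h import *
s=sense(); print(s["eef_pos"],s["joints"].round(3),Mof(s).round(3))
t=capture("top"); c=capture("wrist")
for k in (t,c):
    h,sa,v=cv2.split(cv2.cvtColor(k["image"],cv2.COLOR_RGB2HSV)); m=(((h<8)|(h>172))&(sa>150)&(v>80)).astype(np.uint8)
    n,l,st,ce=cv2.connectedComponentsWithStats(m)
    for i in range(1,n):
        if st[i,4]>80: print(st[i],ce[i],(plane(t,*ce[i],155) if k is t else wplane(c,s,*ce[i],152)).round(1))
cv2.imwrite("pics/w4.png",c["image"][:,:,::-1])
E
```

```text
time_s: 17.75
eef_pos: [478.6, -29.1, 211.5]
ee_rot: [0.335, 0.64, 0.583, -0.371]
force: [-0.1, -0.1, -0.3]
grip_width: 0.654
grip_force: 0.0
time_s: 18.75
eef_pos: [472.8, -90.2, 271.5]
ee_rot: [0.003, 0.74, 0.673, -0.002]
force: [0.5, -0.6, 0.5]
grip_width: 0.652
grip_force: 0.0
[472.76640135 -90.17984849 271.508673  ] [-0.429  0.191  1.57  -0.006  1.376 -0.333] [[ 0.095  0.995  0.002]
 [ 0.995 -0.095 -0.007]
 [-0.007  0.002 -1.   ]]
[233  50  15  14 133] [239.2556391   57.55639098] [861.  -62.6 155. ]
[436 133  54  11 155] [463.30322581 138.14193548] [ 661.7 -546.1  155. ]
[426 198  25  18 333] [438.19219219 206.75675676] [ 514.6 -485.9  155. ]
[283 259  38   9 124] [302.59677419 263.30645161] [ 400.6 -189.9  155. ]
[ 261  184   41   44 1326] [281.15761689 206.87104072] [471.3 -91.9 152. ]
[220 214  23  59 287] [230.6271777  243.71428571] [ 421.6 -123.   152. ]
```

View pics/w4.png

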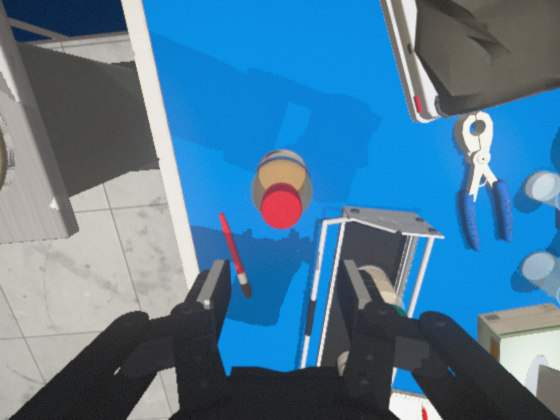

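The bottle stands upright on the worktop, cap centre at (281,207) in this view, which is about (472, -91.5) in world coordinates. I'll regrasp it from above.

```bash
python3 -m handwheel '[[[-0.5,-1.3,-30,0,0,0,0.3],[0,0,-30,0,0,0,0.3],[0,0,-30,0,0,0,0.3],[0,0,-22,0,0,0,0.3],[0,0,-15,0,0,0,0.3],[0,0,0,0,0,0,0.3]]]'; python3 -m handwheel '[[[0,0,0,0,0,0,-1],[0,0,0,0,0,0,-1],[0,0,0,0,0,0,-1],[0,0,0,0,0,0,-1],[0,0,0,0,0,0,-1]]]' 100; python3 -m handwheel '[[[0,0,10,0,0,0,-1],[0,0,20,0,0,0,-1],[0,0,30,0,0,0,-1],[0,0,40,0,0,0,-1],[0,0,30,0,0,0,-1],[0,0,0,0,0,0,-1]]]'; python3 - <<'E'
from h import *
s=sense(); print(s["eef_pos"],Mof(s)[:,2])
E
```

```text
time_s: 19.6
eef_pos: [472.0, -91.7, 143.7]
ee_rot: [0.002, 0.74, 0.672, -0.002]
force: [0.7, 0.0, 1.0]
grip_width: 0.652
grip_force: 0.0
time_s: 20.23
eef_pos: [472.6, -92.6, 145.7]
ee_rot: [0.004, 0.74, 0.672, -0.001]
force: [-1.7, 1.5, 7.5]
grip_width: 0.382
grip_force: 99.5
time_s: 20.98
eef_pos: [472.7, -92.6, 276.2]
ee_rot: [0.005, 0.74, 0.672, -0.001]
force: [-0.6, -0.2, -3.9]
grip_width: 0.387
grip_force: 100.3
[472.74239049 -92.59406258 276.17518645] [ 0.00580784 -0.00789158 -0.99995199]
```

```bash
python3 -m handwheel '[[[0,-37,0,0,0,0,-1],[0,-37,0,0,0,0,-1],[0,-37,0,0,0,0,-1],[0,-37,0,0,0,0,-1],[0,-37,0,0,0,0,-1],[0,-37,0,0,0,0,-1],[0,-37,0,0,0,0,-1],[0,0,0,0,0,0,-1]]]'; python3 -m handwheel '[[[24,0,0,0,0,0,-1],[24,0,0,0,0,0,-1],[24,0,0,0,0,0,-1],[24,0,0,0,0,0,-1],[0,0,0,0,0,0,-1],[0,0,0,0,0,0,-1]]]'; python3 - <<'E'
from h import *
s=sense(); print(s["eef_pos"],s["joints"].round(2),Mof(s)[:,2])
t=capture("top"); h,sa,v=cv2.split(cv2.cvtColor(t["image"],cv2.COLOR_RGB2HSV))
g=((h>75)&(h<95)&(sa>100)).astype(np.uint8); g[:,:300]=0;g[:,370:]=0;g[215:]=0;g[:150]=0
n,l,st,ce=cv2.connectedComponentsWithStats(g); print(st[1:],ce[1:])
E
```

```text
time_s: 21.98
eef_pos: [471.3, -353.1, 271.6]
ee_rot: [0.001, 0.741, 0.671, -0.001]
force: [-0.5, -0.3, -3.9]
grip_width: 0.387
grip_force: 100.4
time_s: 22.72
eef_pos: [567.7, -351.0, 273.4]
ee_rot: [0.002, 0.74, 0.672, -0.002]
force: [-0.8, -0.7, -2.8]
grip_width: 0.383
grip_force: 101.0
[ 567.6622041  -350.96002391  273.36728929] [-0.73  0.63  0.93 -0.    1.58 -0.63] [ 2.92772111e-04 -4.90126266e-03 -9.99987946e-01]
[[324 170  22  22 304]] [[333.25986842 179.12171053]]
```

```bash
python3 -m handwheel '[[[1,0,-25,0,0,0,-1],[0,0,-25,0,0,0,-1],[0,0,-25,0,0,0,-1],[0,0,-20,0,0,0,-1],[0,0,-13,0,0,0,-1],[0,0,0,0,0,0,-1],[0,0,0,0,0,0,-1]]]'; python3 -m handwheel '[[[0,0,-4,0,0,0,-1],[0,0,-4,0,0,0,-1],[0,0,-2,0,0,0,-1],[0,0,0,0,0,0,-1]]]';  python3 -m handwheel '[[[0,0,-2,0,0,0,-1],[0,0,0,0,0,0,-1]]]'; python3 -m handwheel '[[[0,0,-2,0,0,0,-1],[0,0,0,0,0,0,-1]]]'
```

```text
time_s: 23.65
eef_pos: [569.4, -351.7, 167.3]
ee_rot: [0.004, 0.741, 0.672, -0.001]
force: [0.1, 0.9, -2.5]
grip_width: 0.383
grip_force: 101.0
time_s: 24.15
eef_pos: [569.1, -351.3, 156.0]
ee_rot: [0.003, 0.741, 0.672, -0.001]
force: [0.6, -0.0, -4.9]
grip_width: 0.389
grip_force: 100.9
time_s: 24.4
eef_pos: [569.1, -351.4, 154.1]
ee_rot: [0.003, 0.741, 0.672, -0.001]
force: [-0.2, 0.8, -3.6]
grip_width: 0.385
grip_force: 100.9
time_s: 24.65
eef_pos: [569.1, -351.3, 152.0]
ee_rot: [0.003, 0.741, 0.672, -0.001]
force: [-0.4, -0.6, -3.4]
grip_width: 0.39
grip_force: 100.9
```

```bash
python3 -m handwheel '[[[0,0,-1.5,0,0,0,-1],[0,0,0,0,0,0,-1]]]'; python3 -m handwheel '[[[0,0,0,0,0,0,0.2],[0,0,0,0,0,0,0.2],[0,0,0,0,0,0,0.2],[0,0,15,0,0,0,0.2],[0,0,30,0,0,0,0.2],[0,0,40,0,0,0,0.2],[0,0,20,0,0,0,0.2],[0,0,0,0,0,0,-1]]]'; python3 - <<'E'
from h import *
s=sense(); print(s["eef_pos"],s["joints"].round(2))
c=capture("wrist"); crop(c,0,0,560,420,1,"pics/w5.png")
E
```

```text
time_s: 24.9
eef_pos: [569.3, -351.6, 151.8]
ee_rot: [0.003, 0.741, 0.672, -0.001]
force: [-2.0, 0.4, 4.7]
grip_width: 0.388
grip_force: 101.8
time_s: 25.9
eef_pos: [569.6, -351.7, 258.2]
ee_rot: [0.005, 0.74, 0.672, -0.001]
force: [-0.0, -0.7, -0.2]
grip_width: 0.403
grip_force: 0.0
[ 569.58896252 -351.66060372  258.15277399] [-0.73  0.64  0.96 -0.    1.54 -0.63]
```

View pics/w5.png

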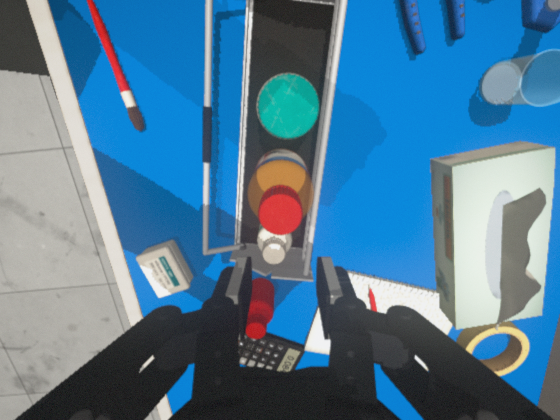

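The tall bottle stands between the jar (teal cap at 289,105) and the small bottle (273,245). The bar is out with its sleeve at (207,130). Next, with the gripper shut and tilted, I move in front of the bar.

```bash
python3 -m handwheel '[[[-22,10,0,0,0,0,-1],[-22,10,0,-0.9,-4.9,0,-1],[-22,10,0,-0.9,-4.9,0,-1],[-22,10,0,-0.9,-4.9,0,-1],[-22,10,0,-0.9,-4.9,0,-1],[-22,10,0,-0.9,-4.9,0,-1],[0,0,-30,-0.9,-4.9,0,-1],[0,0,-40,0,0,0,-1]]]'; python3 -m handwheel '[[[0,0,-40,0,0,0,-1],[0,0,-40,0,0,0,-1],[0,0,-25,0,0,0,-1],[0,0,0,0,0,0,-1],[0,0,0,0,0,0,-1]]]'; cat >> h.py <<'E'
rx=np.array([.983,-.181,0]); ry=np.array([.181,.983,0]); RC=np.array([573,-315,0.])
def rk(p): p=np.array(p)-RC; return np.array([p@rx,p@ry,p[2]]).round(1)
E
python3 - <<'E'
from h import *
s=sense(); print(s["eef_pos"],rk(s["eef_pos"]),s["joints"].round(2),Mof(s)[:,2],s["grip_width"])
t=capture("top"); crop(t,270,140,180,120,4,"pics/u4.png")
h,sa,v=cv2.split(cv2.cvtColor(t["image"],cv2.COLOR_RGB2HSV))
for nm,m,z,b in [("jar",(h>75)&(h<95)&(sa>100),117,(300,150,370,215)),("cap",((h<8)|(h>172))&(sa>150)&(v>80),163,(340,150,410,220)),("small",(sa<60)&(v>200),97,(383,176,408,203))]:
    k=np.zeros(m.shape,np.uint8); k[b[1]:b[3],b[0]:b[2]]=m[b[1]:b[3],b[0]:b[2]]
    n,l,st,ce=cv2.connectedComponentsWithStats(k); i=1+np.argmax(st[1:,4]); print(nm,st[i],ce[i],rk(plane(t,*ce[i],z)))
E
```

```text
time_s: 26.95
eef_pos: [436.1, -291.1, 184.5]
ee_rot: [0.208, 0.716, 0.648, 0.155]
force: [0.5, -1.0, -0.7]
grip_width: -0.0
grip_force: 0.0
time_s: 27.58
eef_pos: [437.3, -291.5, 81.4]
ee_rot: [0.208, 0.716, 0.649, 0.155]
force: [0.2, 0.2, 0.7]
grip_width: -0.004
grip_force: 0.0
[ 437.32590072 -291.54012162   81.42385937] [-137.6   -1.5   81.4] [-0.99  0.36  2.03  0.82  0.51 -1.57] [ 0.49185305 -0.09642587 -0.86532227] -0.003719293919568725
jar [324 170  24  23 436] [335.48853211 180.97018349] [  0.6  45.5 117. ]
cap [365 176  19  18 239] [374.69874477 184.27196653] [  0.4 -35.8 163. ]
small [389 186  17  16 180] [396.75       192.97222222] [ -3.5 -99.2  97. ]
```

View pics/u4.png

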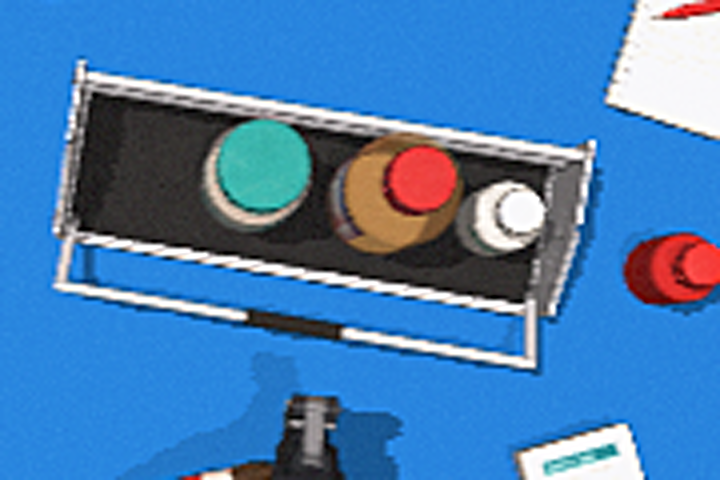

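Nothing has shifted: the bottle is at rack y ≈ -36, with the jar at +45 and the small bottle at about -106. The bar's sleeve is at (293,325) in the crop, with the shut fingers just in front of it at (313,405). Now I lower and push along the arc.

```bash
python3 -m handwheel '[[[0,0,-25,0,0,0,-1],[0,0,-20,0,0,0,-1],[0,0,0,0,0,0,-1],[14,-2.5,0,0,0,0,-1],[14,-2.5,0,0,0,0,-1],[0,0,0,0,0,0,-1]]]'; python3 -m handwheel '[[[4.5,-0.8,0,0,0,0,-1],[4.5,-0.8,0,0,0,0,-1],[4.5,-0.8,4,0,0,0,-1],[4,-0.7,5,0,0,0,-1],[0,0,0,0,0,0,-1]]]'; python3 -m handwheel '[[[4,-0.7,4,0,0,0,-1],[4,-0.7,4,0,0,0,-1],[4,-0.7,3,0,0,0,-1],[4,-0.7,2,0,0,0,-1],[0,0,0,0,0,0,-1]]]'; python3 - <<'E'
from h import *
s=sense(); print(rk(s["eef_pos"]))
t=capture("top"); h,sa,v=cv2.split(cv2.cvtColor(t["image"],cv2.COLOR_RGB2HSV)); crop(t,270,140,180,120,4,"pics/u5.png")
E
```

```text
time_s: 28.38
eef_pos: [466.0, -296.8, 37.2]
ee_rot: [0.209, 0.715, 0.649, 0.155]
force: [-0.3, 0.5, 0.6]
grip_width: -0.0
grip_force: 0.0
time_s: 29.0
eef_pos: [482.7, -299.3, 44.8]
ee_rot: [0.207, 0.716, 0.649, 0.155]
force: [-1.7, 0.3, 0.0]
grip_width: 0.001
grip_force: 0.7
time_s: 29.62
eef_pos: [499.1, -302.4, 58.1]
ee_rot: [0.208, 0.716, 0.649, 0.155]
force: [-0.7, 1.1, 0.5]
grip_width: -0.003
grip_force: 0.2
[-74.9  -1.   58.1]
```

View pics/u5.png

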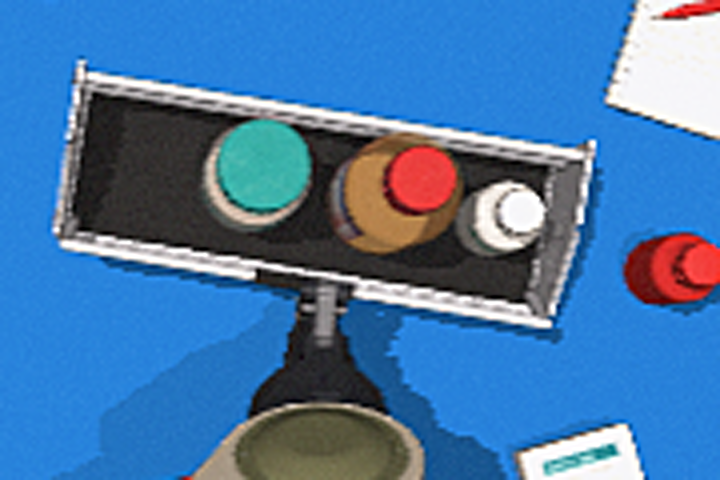

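The bar is swinging up: its sleeve is now at about (290,280), close to the lip line. I'll keep pushing and watch the force.

```bash
python3 -m handwheel '[[[4,-0.7,1.5,0,0,0,-1],[4,-0.7,1.5,0,0,0,-1],[0,0,0,0,0,0,-1]]]' | grep -E 'eef|force'; python3 -m handwheel '[[[4,-0.7,1,0,0,0,-1],[0,0,0,0,0,0,-1]]]'| grep -E 'eef|force'; python3 -m handwheel '[[[3,-0.5,0,0,0,0,-1],[0,0,0,0,0,0,-1]]]'| grep -E 'eef|force'
```

```text
eef_pos: [507.0, -303.8, 60.9]
force: [-2.2, -0.9, -0.0]
grip_force: 0.2
eef_pos: [510.9, -304.4, 61.8]
force: [-0.9, 0.4, -0.4]
grip_force: 0.4
eef_pos: [513.9, -304.9, 61.7]
force: [-1.6, -0.1, 0.4]
grip_force: 0.5
```

```bash
python3 -m handwheel '[[[2,-0.4,0,0,0,0,-1],[0,0,0,0,0,0,-1]]]'| grep -E 'eef|force'
```

```text
eef_pos: [515.8, -305.3, 61.7]
force: [-1.4, 0.1, -0.5]
grip_force: 0.7
```

```bash
for i in 1; do python3 -m handwheel '[[[2,-0.4,0,0,0,0,-1],[0,0,0,0,0,0,-1]]]'| grep -E 'eef|^force'; python3 -m handwheel '[[[2,-0.4,0,0,0,0,-1],[0,0,0,0,0,0,-1]]]'| grep -E 'eef|^force'; done
```

```text
eef_pos: [517.6, -305.6, 61.5]
force: [-4.4, 0.2, 0.6]
eef_pos: [518.6, -305.3, 60.6]
force: [-12.3, 2.2, 0.2]
```

```bash
python3 -m handwheel '[[[1.5,-0.3,0,0,0,0,-1],[0,0,0,0,0,0,-1]]]'| grep -E 'eef|^force'; python3 -m handwheel '[[[-10,1.8,0,0,0,0,-1],[-30,5,0,0,0,0,-1],[-50,9,10,0,0,0,-1],[-40,7,30,0,0,0,-1],[0,0,0,0,0,0,-1],[0,0,0,0,0,0,-1]]]'| grep -E 'time|eef|^force'; python3 - <<'E'
from h import *
t=capture("top"); sc=capture("scene")
a=cv2.resize(t["image"][145:245,275:445],None,fx=4.5,fy=4.5,interpolation=cv2.INTER_CUBIC)
cv2.imwrite("pics/f.png",a[:,:,::-1])
h,sa,v=cv2.split(cv2.cvtColor(t["image"],cv2.COLOR_RGB2HSV))
for nm,m,z,b in [("jar",(h>75)&(h<95)&(sa>100),117,(300,150,370,215)),("cap",((h<8)|(h>172))&(sa>150)&(v>80),163,(340,150,410,220)),("small",(sa<60)&(v>200),97,(383,176,408,203))]:
    k=np.zeros(m.shape,np.uint8); k[b[1]:b[3],b[0]:b[2]]=m[b[1]:b[3],b[0]:b[2]]
    n,l,st,ce=cv2.connectedComponentsWithStats(k); i=1+np.argmax(st[1:,4]); print(nm,st[i],ce[i],rk(plane(t,*ce[i],z)))
for th in (0,.08,.2,.4):
    p=RC+rx*(-40-50*np.sin(th))+[0,0,24+50*np.cos(th)]; print(th,((proj(t,p)[0]-[275,145])*4.5).round(1))
E
```

```text
eef_pos: [519.3, -305.0, 59.8]
force: [-17.7, 3.1, -1.3]
time_s: 32.3
eef_pos: [391.6, -284.1, 102.0]
force: [0.1, 0.7, 0.7]
jar [324 170  24  23 436] [335.48853211 180.97018349] [  0.6  45.5 117. ]
cap [366 176  18  18 238] [374.67226891 184.30252101] [  0.3 -35.8 163. ]
small [389 186  17  16 179] [396.75418994 192.99441341] [ -3.5 -99.2  97. ]
0 [339.9 259.7]
0.08 [338.7 267.2]
0.2 [336.9 278.4]
0.4 [333.6 296.4]
```

View pics/f.png

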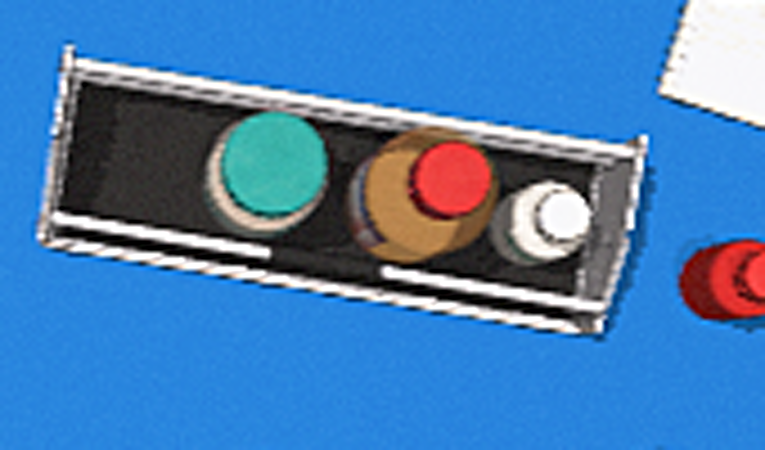

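The bar's rod is upright behind the lip, sleeve centre at about (327,262) against 260–264 predicted for fully closed. The push force jumped at the stop while the bottle stayed where it was. Both neighbours read the same as at the start, so I'm handing in.

```bash
python3 -c "
from rig import *
print(finish_job())"
```

```text
the job is handed in; nothing more can be done
None
```

I handed the job in at about 32 s: the tall bottle stands upright on the rack floor midway between the squat jar and the small bottle, both unmoved, and the retaining bar is pushed up against its stop; the judge's verdict was not shown.

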